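# Roll the salvaged capacitor onto the reader's line and read it

## Robot

A 6-joint arm with a two-finger parallel gripper is mounted at the origin on the work surface. World frame = base frame: x ahead of the robot, y to its left, z up, the work surface at z = 0. Lengths are in m, angles in rad, forces in N, time in s.
With the tool pointing down it reaches from about 0.375 to 0.9 m from the base axis. Payload 3.1 kg.
Tool frame: the origin (TCP) lies midway between the tips of the shut fingers; the grasp point (between the pads) lies 19 mm behind it; x points along the fingers, z is the direction in which the jaws open and shut, and the axes are right-handed (so a half turn about x gives the same grasp; the last joint's range is limited). The gripper opens to 85 mm and grips with 20 to 120 N. Pads are 22 mm wide; open, the fingers measure 114 mm over their backs; the gripper's body (76 mm by 85 mm) begins 54 mm behind the grasp point. The pads swing forward as they close: fully open they stand 13 mm farther back than shut.
Start: joints at [-1.423, 0.527, 1.433, -0, 1.181, -0.178], TCP at [0.201, -0.592, 0.231] pointing down, gripper open.
Joint ranges: [-3.08, 3.08], [-0.75, 2.2], [0.22, 2.44], [-1.43, 4.57], [0, 2.65], [-2.85, 2.85]. Speed limits (rad/s): [2.79, 2.79, 3.14, 3.14, 3.14, 3.14].

## Interface

Orientations are given as a unit quaternion [x, y, z, w].
In Python, from station import status, snapshot, camera_params, ticket gives the robot as it stands.
- The arm moves only by the tool arm_command, never from a script. Its argument "series" is a list that holds one entry, the list of rows, each a list of 4 numbers: the shift along the tool's x, y, z in mm, then the turn about the tool's x in rad. A call has 1 to 10 rows; each row shifts and turns the commanded pose from where the row before left it, along the tool's axes as they then stand; what a row does not reach is not made up. A row lasts 1/10 s, in which the tool goes at most 50 mm and 8.59 degrees, less where a joint would pass 70% of its speed; a pose out of reach is approached as far as the arm can. A call is refused whole if a number of a shift passes 50 or a number of a turn 0.15, either way. A call with a gripper value outside its range is refused whole. "jaw" is the opening in per cent of the stroke, from 0 (shut) to 100 (fully open), set as the call begins (left out, the last holds). The fingers move at their own pace and stop on an object; "force" is the grip in N (left out, the last holds). Time passes only in rows, so rows that do not move let the fingers close. It gives the time, the measured TCP pose, the force and the opening at its end, in the units of the state.
- status.sense(): the state, without advancing time (a new reading comes with each control period).
- snapshot(name): name is "scene" or "top"; returns the picture (480x640x3 uint8, red, green, blue); there is no depth.
- camera_params(name): a dict with "fovy" (degrees; the focal length in pixels is half the picture's height over the tangent of half this angle, whatever the lens; pixels are square), "cx", "cy" (the principal point, pixels), "extrinsics" (4x4, takes a point from camera to world coordinates). Camera axes: x right, y down, z forward; pixel columns grow to the right and rows downward; lengths in m; the calibration is good to about 2 mm. A picture is of the moment at which its call begins. camera_params takes no time and is no camera call.
- ticket.sign_off(): hands the job in, once; it reports no verdict.
The state is a dict: "t": time; "q": joint angles; "qd": joint speeds; "tau": joint torques, N m; "tcp_pos": TCP position; "tool_rot": TCP orientation; "force": force on the tool from outside, world axes, zero at the start; "ft_torque": the same for the moment, N m; "finger_gap": opening from 0.0 (shut) to 1.0 (fully open).
Only numpy, scipy, OpenCV 4.12 (cv2) and the standard library are available. Lean on these libraries where they do the work, as an engineer would, in place of code of your own. Each camera call takes 0.05 s, during which the arm holds its last target. There are 200 camera calls.

## Task

Two capacitors salvaged from a servo drive lie on the grey mat. Roll the thicker one onto the white line by pushing its top sideways with the fingertips, in as many strokes as it takes, never reaching down beside it, gripping it or lifting it; it must come to rest with the line running lengthwise under its middle and its whole length over the line. With it lying still there, press the button on top of the reader fully down and let go; leave everything else where it is.

Things in the scene. Friction and masses are not known exactly. Their poses are not given: they have to be found in the camera images.
- mat: flat grey rubber mat, fixed, 350 x 500 x 4 mm; its origin is at the centre of its underside, on the table, so its top is 4 mm above the origin. It slows a freely rolling capacitor at roughly 0.5 m/s2; left at rest, one stays. A light press (3 to 5 N) on a capacitor's crown and a level move roll it half as far as the fingertip goes
- big_capacitor: thicker of two lying capacitors: metal can with black sleeve, a cylinder 50 mm across, 105 mm long (two 7 mm terminals on its +x end), about 280 g. Origin: middle of its axis, 25 mm above the mat's top; x runs along the cylinder, y and z turn as it rolls. It starts with z up, roughly parallel to the line, 55 to 150 mm to one side of it, with a free way between
- small_capacitor: the thinner lying capacitor, a cylinder 33 mm in diameter and 105 mm long, on the mat on the other side of the white line; its origin is the middle of its axis, its x axis runs along the cylinder. To be left alone
- reader: the reader with its white line, fixed on the mat. Origin: middle of the line (200 mm long, 5 mm wide, flush), at the height of the mat's top; x runs along the line towards the reader's grey housing, y across the line, z up. The housing is a box centred at x = 138 mm, 56 mm along x, 60 mm across, 46 mm high, with the button on top
- trigger_top (a point): centre of the top face of the reader's round black push button (28 mm in diameter); it points up, is pressed straight down 6 mm against a spring (5 N when fully down) and springs back
- trigger (a joint): travel of the reader's button, m: 0 released, 0.006 fully down
- ferrite: bystander: dark ferrite ring lying flat at the mat's edge near the robot, 36 mm across, 14 mm high; origin at the centre of its underside
- terminal_block: bystander: grey terminal block, 18 x 45 x 20 mm high, at the mat's edge near the robot; origin at the centre of its underside
- screwdriver: bystander: screwdriver 190 mm long lying on the table to the right of the mat
- multimeter: bystander: yellow multimeter 185 x 90 x 40 mm lying on the table to the right of the mat
- solder_reel: bystander: reel of solder standing upright to the left of the mat, 54 mm across, 44 mm high; origin at the centre of its underside
- screw_jar: bystander: clear jar left of the mat, 48 mm across, 55 mm high; origin at the centre of its underside
- tip_cleaner: bystander: dark open cup left of the mat, 64 mm across, 35 mm high; origin at the centre of its underside
Mind the look-alikes: they are no part of the job. Leave any purple or yellow look-alike of the big_capacitor alone.

How it is judged:
On the way, in this order (a step that is already met when the one before it is completed fails the run):
1. the thick capacitor has been rolled (turned over past a right angle about its axis), not slid (angle between big_capacitor's own z axis and vertical above 1.6 rad).
2. the thick capacitor lies at rest on the line, untouched by the fingers (y of big_capacitor in the frame of reader between -0.008 and 0.008 m and x of big_capacitor in the frame of reader between -0.05 and 0.05 m and angle between the x axis of big_capacitor and the x axis of reader, either way round below 0.15 rad and height (world z) of big_capacitor between 0.025 and 0.033 m and linear speed of big_capacitor below 0.01 m/s and angular speed of big_capacitor below 0.3 rad/s and contact force between the fingers and big_capacitor below 0.05 N), for 0.3 s.
3. the reader's button is pressed down (value of joint trigger above 0.0045 m).
At the end, for the whole second after the job is handed in: thick capacitor at rest on the mat, middle within 8 mm of the line across and 50 mm of the line's middle along it, parallel within 0.15 rad; button pressed 4.5 mm or more after that, now released; other loose things within 20 mm of where they began (y of big_capacitor in the frame of reader between -0.008 and 0.008 m and x of big_capacitor in the frame of reader between -0.05 and 0.05 m and angle between the x axis of big_capacitor and the x axis of reader, either way round below 0.15 rad and height (world z) of big_capacitor between 0.025 and 0.033 m and linear speed of big_capacitor below 0.01 m/s and angular speed of big_capacitor below 0.3 rad/s and value of joint trigger below 0.002 m and distance of each of small_capacitor, ferrite, terminal_block, screwdriver, multimeter, solder_reel, screw_jar, tip_cleaner from where it was at the start of the episode below 0.02 m); the robot touches nothing.
It fails at once if the thick capacitor is touched with the fingers reaching down beside it (grasp point lower than its top) instead of on its top (contact force between the fingers and big_capacitor above 0.5 N and height (world z) of the grasp point below 0.052 m).
It fails at once if the thick capacitor is lifted more than 12 mm (height (world z) of big_capacitor above 0.041 m).
It fails at once if the button is pressed while the thick capacitor is not on the line (value of joint trigger above 0.003 m and not (y of big_capacitor in the frame of reader between -0.008 and 0.008 m and x of big_capacitor in the frame of reader between -0.05 and 0.05 m and angle between the x axis of big_capacitor and the x axis of reader, either way round below 0.15 rad and height (world z) of big_capacitor between 0.025 and 0.033 m)).
It fails at once if a bystander or the thin capacitor is moved more than 20 mm (distance of any of small_capacitor, ferrite, terminal_block, screwdriver, multimeter, solder_reel, screw_jar, tip_cleaner from where it was at the start of the episode above 0.02 m).
It also fails if it takes over 58 s, if anything falls off the work surface, if the arm or the gripper's body presses on something with over 40 N, if the wrist force passes 120 N, or if a joint passes its speed limit or range.

## Working session

There is one attempt and no reset: what is moved stays moved. The work goes in short steps, Python scripts to look and compute and a tool call to move; the robot and the scene stay as the last step left them, time stands still between calls to the robot, and variables do not carry over. Pictures are saved under pics/ and viewed, about 8 in all and at most 12, crops included, and the job is handed in when it is done.

Besides the shell and the picture viewer there is one more tool, called after "Emit:" by a JSON object that holds its "method" and its "body". arm_command: Moves the arm, as the interface text tells. Its arguments: {"type":"object","properties":{"series":{"type":"array"},"jaw":{"type":"number"},"force":{"type":"number"}},"required":["series"]}

```bash
ls; mkdir -p pics
python3 - <<'E'
from station import status, snapshot, camera_params
import cv2, numpy as np
s=status.sense(); print({k:np.round(v,4).tolist() for k,v in s.items()})
for n in("top","scene"):
    p=camera_params(n); print(n,p["fovy"],p["cx"],p["cy"],np.round(p["extrinsics"],4).tolist())
    cv2.imwrite(f"pics/{n}0.png",snapshot(n)[:,:,::-1])
E
```

```text
pics
{'t': 0.0, 'q': [-1.4225, 0.5285, 1.4339, 0.0, 1.1814, -0.1785], 'qd': [0.003, 0.0, -0.0001, 0.0002, 0.0004, 0.0018], 'tau': [0.0004, -44.2353, -17.8024, -0.0004, 0.0084, 0.0], 'tcp_pos': [0.2005, -0.5912, 0.2303], 'tool_rot': [0.4126, 0.5752, -0.4114, 0.5741], 'force': [-0.2378, 0.1445, 0.3487], 'ft_torque': [-0.0215, 0.0067, -0.0387], 'finger_gap': 0.999}
top 48.29588022604913 324.6302773290992 240.756174101124 [[0.0247, -0.9868, 0.1598, 0.3296], [-0.9996, -0.0226, 0.0147, -0.0683], [-0.0109, -0.1601, -0.987, 1.3365], [0.0, 0.0, 0.0, 1.0]]
scene 52.76145016966881 320.27423438096974 245.10083055039388 [[-0.1065, 0.6483, -0.7539, 1.4666], [0.9942, 0.0577, -0.0909, 0.0374], [-0.0154, -0.7592, -0.6507, 0.8546], [0.0, 0.0, 0.0, 1.0]]
```

View pics/top0.png

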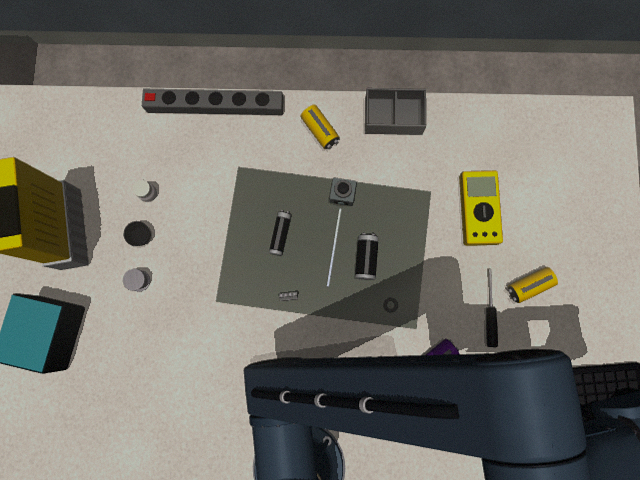

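View pics/scene0.png

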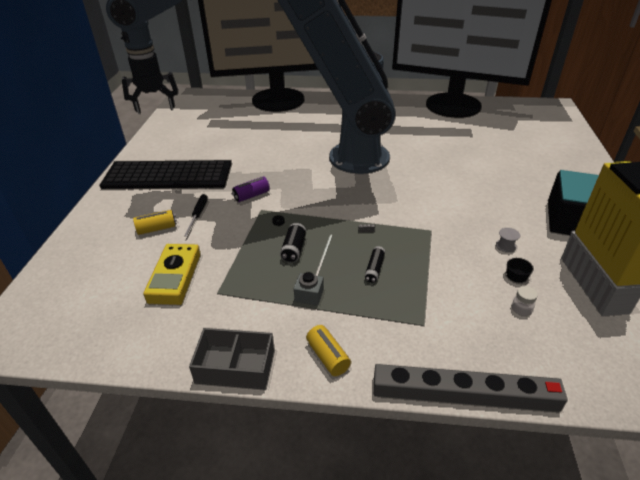

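The top view shows the line from about (340,209) to (328,286), the big capacitor at (367,257) to its right and the small one at (281,232). The reader's button is at (343,187). The scene view agrees: big capacitor at (293,243), housing at (309,290).

```bash
cat > h.py <<'E'
import numpy as np, cv2
from station import status, snapshot, camera_params
def ray(n,uv,z):
    p=camera_params(n); E=np.array(p["extrinsics"]); f=240/np.tan(np.radians(p["fovy"]/2))
    d=E[:3,:3]@[(uv[0]-p["cx"])/f,(uv[1]-p["cy"])/f,1]; o=E[:3,3]
    return (o+d*(z-o[2])/d[2])
def line_mask(im,x0,y0,x1,y1,th):
    m=np.zeros(im.shape[:2],np.uint8); g=im[y0:y1,x0:x1].min(2); m[y0:y1,x0:x1]=(g>th)*255; return m
E
python3 - <<'E'
from h import *
im=cv2.imread("pics/top0.png")
g=im.max(2)
# line
m=line_mask(im,322,207,346,292,130); pts=cv2.findNonZero(m)[:,0].astype(float)
vx=cv2.fitLine(pts.astype(np.float32),2,0,.01,.01).ravel(); print("line fit",vx,pts.min(0),pts.max(0))
t=(pts-vx[2:])@vx[:2]; 
for a in(t.min(),t.max()): print(ray("top",vx[2:]+a*vx[:2],.004))
c=cv2.resize(im[160:310,265:425],None,fx=5,fy=5,interpolation=cv2.INTER_NEAREST)[:, :]
c=cv2.resize(im[165:285,265:405],None,fx=5,fy=5,interpolation=cv2.INTER_CUBIC)
cv2.imwrite("pics/crop0.png",c)
print(g[257,350:386].tolist()); print(g[228:286,367].tolist())
E
```

```text
line fit [ 1.6008787e-01 -9.8710275e-01  3.3350323e+02  2.4718065e+02] [327. 209.] [340. 285.]
[ 0.43378456 -0.05803303  0.004     ]
[ 0.62814509 -0.08482125  0.004     ]
[84, 86, 88, 89, 89, 76, 30, 12, 18, 18, 26, 21, 19, 15, 23, 67, 88, 89, 94, 42, 27, 18, 20, 19, 27, 22, 13, 81, 88, 92, 86, 89, 90, 87, 90, 88]
[87, 83, 89, 89, 92, 56, 43, 146, 165, 157, 163, 133, 97, 82, 87, 87, 88, 89, 91, 89, 89, 90, 89, 89, 94, 90, 88, 92, 93, 89, 89, 94, 90, 87, 88, 91, 92, 91, 93, 93, 92, 93, 92, 93, 96, 76, 93, 146, 155, 148, 83, 56, 82, 90, 93, 91, 88, 87]
```

View pics/crop0.png

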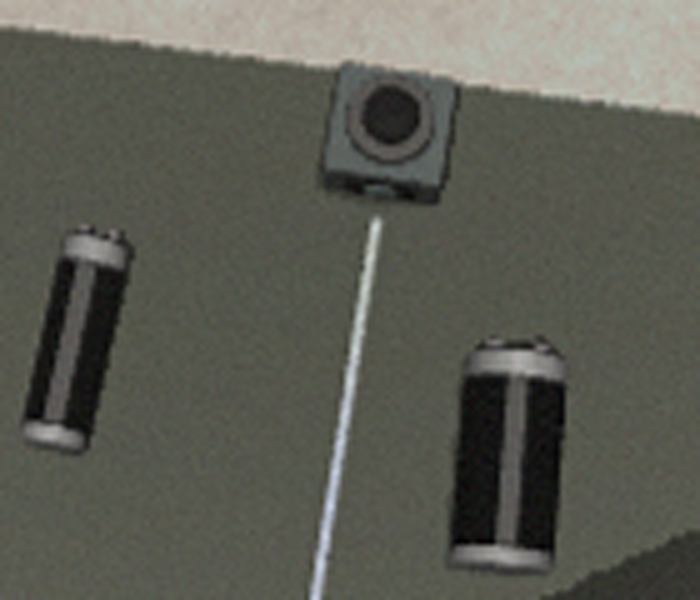

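```bash
cat >> h.py <<'E'
L0=np.array([.43378,-.05803]);L1=np.array([.62815,-.08482])
U=(L1-L0)/np.linalg.norm(L1-L0); V=np.array([-U[1],U[0]]); M=(L0+L1)/2
def cap(im,x0,y0,x1,y1,tag=None):
    """dark sleeve + bright bands inside roi -> rect; axis pose in world and line frame"""
    g=im.max(2).astype(int); m=np.zeros(g.shape,np.uint8)
    m[y0:y1,x0:x1]=((g<45)|(g>125))[y0:y1,x0:x1]*255
    m=cv2.morphologyEx(cv2.copyMakeBorder(m,9,9,9,9,0),cv2.MORPH_CLOSE,np.ones((9,9),np.uint8))[9:-9,9:-9]
    m=cv2.morphologyEx(m,cv2.MORPH_OPEN,np.ones((5,5),np.uint8))
    c=max(cv2.findContours(m,0,1)[0],key=cv2.contourArea); (cx,cy),(w,h),_=r=cv2.minAreaRect(c)
    b=cv2.boxPoints(r); e=sorted(((b[i]+b[(i+1)%4])/2 for i in range(4)),key=lambda p:p[1])
    P,Q=ray("top",e[0],.029)[:2],ray("top",e[-1],.029)[:2]; C=(P+Q)/2; d=(P-Q)/np.linalg.norm(P-Q)
    ang=np.arctan2(d[1],d[0])-np.arctan2(U[1],U[0])
    print(tag,"rect",np.round(r[0],1),np.round(r[1],1),"C",C.round(4),"len",np.linalg.norm(P-Q).round(4),"line x,y",((C-M)@U).round(4),((C-M)@V).round(4),"ang",ang.round(3),"world ang",np.arctan2(d[1],d[0]).round(3))
    return C,d
E
python3 - <<'E'
from h import *
im=cv2.imread("pics/top0.png")
print("U",U,"V",V,"M",M,np.arctan2(U[1],U[0]))
cap(im,345,225,395,288,"big"); cap(im,265,205,297,260,"small")
for z in(.05,.06): print(ray("top",(343.4,187.6),z), M+.138*U)
from scipy.spatial.transform import Rotation as R
s=status.sense(); print(R.from_quat(s["tool_rot"]).as_matrix().round(4))
E
```

```text
U [ 0.99063468 -0.13653909] V [0.13653909 0.99063468] M [ 0.530965 -0.071425] -0.1369669384268179
big rect [366.4 255.4] [20.8 43.3] C [ 0.5075 -0.1526] len 0.1077 line x,y -0.0122 -0.0836 ang 0.073 world ang -0.064
small rect [280.2 231.7] [14.1 43.2] C [0.5619 0.0619] len 0.1087 line x,y 0.0125 0.1363 ang -0.034 world ang -0.171
[ 0.67205843 -0.09230155  0.05      ] [ 0.66767259 -0.09026739]
[ 0.66939633 -0.09211516  0.06      ] [ 0.66767259 -0.09026739]
[[-3.000e-04  9.471e-01  3.210e-01]
 [ 1.900e-03  3.210e-01 -9.471e-01]
 [-1.000e+00  4.000e-04 -1.900e-03]]
```

Emit:
{"method": "arm_command", "body": {"series": [[[0, 40, -29, 0], [0, 40, -29, 0], [5, 40, -29, 0], [10, 38, -28, 0], [10, 38, -28, 0], [10, 38, -28, 0], [10, 38, -28, 0], [10, 38, -28, 0], [5, 38, -28, 0], [5, 30, -22, 0]]], "jaw": 0}}

```text
t: 1.1
tcp_pos: [0.4704, -0.2056, 0.1657]
tool_rot: [0.412, 0.575, -0.412, 0.574]
force: [-0.4, -0.8, 0.3]
finger_gap: 0.001
```

Emit:
{"method": "arm_command", "body": {"series": [[[0, 0, 0, 0.13], [0, 0, 0, 0.13], [0, 0, 0, 0.13], [0, 0, 0, 0]]]}}

```text
t: 1.5
tcp_pos: [0.4696, -0.2078, 0.166]
tool_rot: [-0.515, -0.484, 0.515, -0.484]
force: [0.6, -1.4, -0.1]
finger_gap: -0.0
```

```bash
cat >> h.py <<'E'
from scipy.spatial.transform import Rotation as R
def todo(p,yaw=None):
    s=status.sense(); A=R.from_quat(s["tool_rot"]).as_matrix(); t=np.array(s["tcp_pos"])
    print("t",round(s["t"],2),"tcp",t.round(4),"F",np.round(s["force"],2),"yaxis ang",np.arctan2(A[1,1],A[0,1]).round(3),"x",A[:,0].round(3),"delta tool mm",(A.T@(np.array(p)-t)*1000).round(1))
E
python3 - <<'E'
from h import *
todo([.507,-.1626,.064]); print(status.sense()["finger_gap"])
E
```

```text
t 1.5 tcp [ 0.4696 -0.2078  0.166 ] F [ 0.61 -1.4  -0.12] yaxis ang -0.062 x [-0.001  0.    -1.   ] delta tool mm [102.   34.5 -47.4]
-0.00041977151254192377
```

Emit:
{"method": "arm_command", "body": {"series": [[[20, 10, -12, 0], [30, 10, -13, 0], [30, 10, -13, 0], [15, 4, -9, 0], [5, 0, 0, 0], [0, 0, 0, 0], [0, 0, 0, 0]]]}}

```text
t: 2.2
tcp_pos: [0.5069, -0.1642, 0.067]
tool_rot: [0.516, 0.484, -0.515, 0.485]
force: [0.2, -0.1, 0.5]
finger_gap: 0.003
```

Run:
```python
from h import *
todo([.507,-.1626,.054])
im=np.hstack([cv2.resize(snapshot("scene")[180:310,220:380],None,fx=2.5,fy=2.5),cv2.resize(snapshot("top")[165:295,290:450],None,fx=2.5,fy=2.5)])
cv2.imwrite("pics/a.png",im[:,:,::-1])
```

```text
t 2.2 tcp [ 0.5069 -0.1642  0.067 ] F [ 0.25 -0.07  0.54] yaxis ang -0.063 x [ 0.001 -0.001 -1.   ] delta tool mm [13.  -0.  -1.7]
```

View pics/a.png

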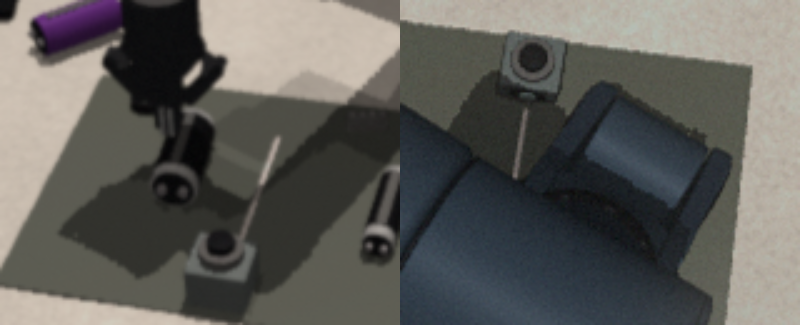

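Emit:
{"method": "arm_command", "body": {"series": [[[5, 0, -1, 0], [3, 0, -1, 0], [2, 0, 0, 0], [1, 0, 0, 0], [0.5, 0, 0, 0], [0.5, 0, 0, 0], [0, 0, 0, 0], [0, 0, 0, 0]]]}}

```text
t: 3.1
tcp_pos: [0.5068, -0.1615, 0.0543]
tool_rot: [0.516, 0.484, -0.516, 0.484]
force: [0.6, -0.7, 0.4]
finger_gap: 0.002
```

Emit:
{"method": "arm_command", "body": {"series": [[[0.5, 0, 0, 0], [0.5, 0, 0, 0], [0, 0, 0, 0], [0, 0, 0, 0]]]}}

```text
t: 3.5
tcp_pos: [0.5069, -0.1616, 0.0538]
tool_rot: [0.516, 0.484, -0.516, 0.484]
force: [-0.8, -0.4, 5.8]
finger_gap: -0.006
```

Emit:
{"method": "arm_command", "body": {"series": [[[-0.2, 0, -2, 0], [0, 0, -4, 0], [0, 0, -5, 0], [0, 0, -5, 0], [0, 0, -5, 0]]]}}

```text
t: 4.0
tcp_pos: [0.5083, -0.1402, 0.054]
tool_rot: [0.516, 0.484, -0.515, 0.484]
force: [-0.9, -0.1, 6.5]
finger_gap: -0.001
```

Emit:
{"method": "arm_command", "body": {"series": [[[0, 0, -5, 0], [0, 0, -5, 0], [0, 0, -4, 0], [0, 0, -3, 0], [0, 0, -2, 0], [0, 0, 0, 0], [0, 0, 0, 0]]]}}

```text
t: 4.7
tcp_pos: [0.5094, -0.1215, 0.0535]
tool_rot: [0.516, 0.484, -0.516, 0.484]
force: [0.3, -0.4, 3.2]
finger_gap: -0.001
```

Emit:
{"method": "arm_command", "body": {"series": [[[-1, 0, 0, 0], [-4, 0, 0, 0], [-10, 0, 0, 0], [-10, 0, 0, 0], [0, 0, 0, 0]]]}}

```text
t: 5.2
tcp_pos: [0.5103, -0.1221, 0.0802]
tool_rot: [0.516, 0.483, -0.515, 0.485]
force: [-0.6, -0.4, -0.0]
finger_gap: 0.003
```

Run:
```python
from h import *
todo([.507,-.1626,.054])
im=np.hstack([cv2.resize(snapshot("scene")[180:310,220:380],None,fx=2.5,fy=2.5),cv2.resize(snapshot("top")[165:295,290:450],None,fx=2.5,fy=2.5)])
cv2.imwrite("pics/b.png",im[:,:,::-1])
```

```text
t 5.2 tcp [ 0.5103 -0.1221  0.0802] F [-0.55 -0.4  -0.02] yaxis ang -0.063 x [ 0.003 -0.001 -1.   ] delta tool mm [26.3 -0.9 40.6]
```

View pics/b.png

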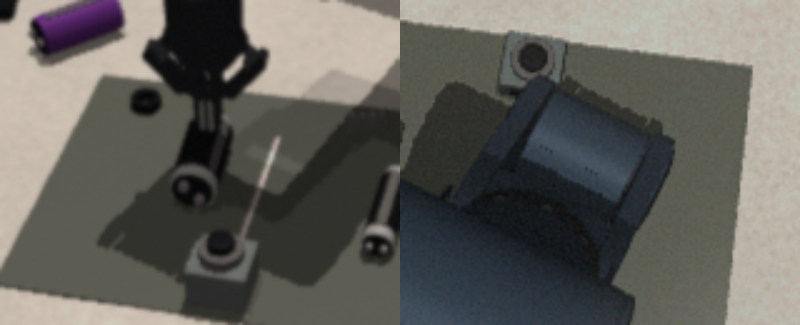

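Emit:
{"method": "arm_command", "body": {"series": [[[0, 0, 7, 0], [5, 0, 7, 0], [10, 0, 6, 0], [6, 0, 0, 0], [3, 0, 0, 0], [1, 0, 0, 0], [0.2, 0, 0, 0], [0, 0, 0, 0], [0, 0, 0, 0]]]}}

```text
t: 6.2
tcp_pos: [0.5073, -0.1412, 0.0537]
tool_rot: [-0.515, -0.485, 0.516, -0.484]
force: [-2.2, -0.5, 6.3]
finger_gap: -0.0
```

Emit:
{"method": "arm_command", "body": {"series": [[[0, 0, -2, 0], [0, 0, -4, 0], [0, 0, -5, 0], [0, 0, -5, 0], [0, 0, -5, 0]]]}}

```text
t: 6.7
tcp_pos: [0.5087, -0.12, 0.0539]
tool_rot: [-0.515, -0.484, 0.516, -0.484]
force: [-2.8, -0.4, 9.6]
finger_gap: 0.006
```

Emit:
{"method": "arm_command", "body": {"series": [[[0, 0, -5, 0], [0, 0, -5, 0], [0, 0, -4, 0], [0, 0, -3, 0], [0, 0, -2, 0], [0, 0, 0, 0], [0, 0, 0, 0]]]}}

```text
t: 7.4
tcp_pos: [0.5099, -0.1012, 0.0534]
tool_rot: [-0.515, -0.485, 0.516, -0.484]
force: [-1.6, 0.9, 5.7]
finger_gap: 0.001
```

Emit:
{"method": "arm_command", "body": {"series": [[[-1, 0, 0, 0], [-4, 0, 0, 0], [-10, 0, 0, 0], [-10, 0, 7, 0], [0, 0, 7, 0], [5, 0, 6, 0], [10, 0, 0, 0], [6, 0, 0, 0]]]}}

```text
t: 8.2
tcp_pos: [0.5085, -0.1216, 0.056]
tool_rot: [-0.516, -0.484, 0.516, -0.483]
force: [0.5, 0.8, 1.7]
finger_gap: -0.001
```

Emit:
{"method": "arm_command", "body": {"series": [[[3, 0, 0, 0], [1, 0, 0, 0], [0, 0, 0, 0], [0, 0, 0, 0]]]}}

```text
t: 8.6
tcp_pos: [0.5083, -0.1212, 0.0536]
tool_rot: [-0.515, -0.485, 0.516, -0.484]
force: [-3.2, -1.1, 9.2]
finger_gap: 0.004
```

Emit:
{"method": "arm_command", "body": {"series": [[[-0.6, 0, 0, 0], [0, 0, -2, 0], [0, 0, -4, 0], [0, 0, -5, 0], [0, 0, -5, 0], [0, 0, -5, 0]]]}}

```text
t: 9.2
tcp_pos: [0.5098, -0.0998, 0.0539]
tool_rot: [-0.515, -0.485, 0.516, -0.483]
force: [-2.5, 0.6, 7.5]
finger_gap: 0.004
```

Emit:
{"method": "arm_command", "body": {"series": [[[0, 0, -5, 0], [0, 0, -5, 0], [0, 0, -4, 0], [0, 0, -3, 0], [0, 0, -2, 0], [0, 0, 0, 0], [0, 0, 0, 0]]]}}

```text
t: 9.9
tcp_pos: [0.5122, -0.0818, 0.0537]
tool_rot: [0.516, 0.484, -0.515, 0.484]
force: [-0.1, -0.8, 1.0]
finger_gap: -0.002
```

Emit:
{"method": "arm_command", "body": {"series": [[[-1, 0, 0, 0], [-4, 0, 0, 0], [-20, 0, 0, 0], [-30, 0, 30, 0], [-10, 0, 45, 0], [0, 0, 50, 0], [0, 0, 50, 0], [0, 0, 50, 0], [0, 0, 30, 0], [0, 0, 0, 0]]]}}

```text
t: 10.9
tcp_pos: [0.4961, -0.342, 0.1196]
tool_rot: [-0.517, -0.481, 0.517, -0.485]
force: [0.4, 1.0, -0.3]
finger_gap: 0.001
```

Run:
```python
from h import *
todo([.507,-.1,.064])
im=snapshot("top")[:,:,::-1].copy(); cv2.imwrite("pics/top1.png",im)
cv2.imwrite("pics/c.png",cv2.resize(im[160:310,265:425],None,fx=4,fy=4))
```

```text
t 10.9 tcp [ 0.4961 -0.342   0.1196] F [ 0.42  1.04 -0.35] yaxis ang -0.068 x [ 0.003 -0.005 -1.   ] delta tool mm [  54.5   -5.9 -242.5]
```

View pics/c.png

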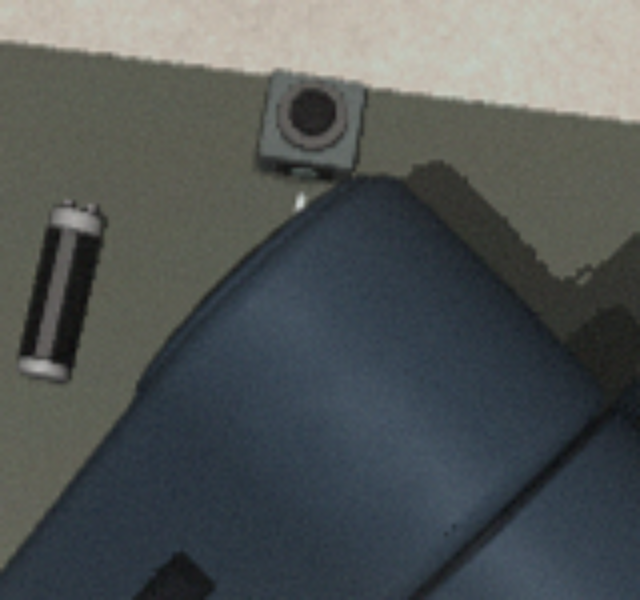

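The upper arm still hides the capacitor; I'll move the arm farther to the right.

Emit:
{"method": "arm_command", "body": {"series": [[[-5, -15, 45, 0], [-5, -15, 45, 0], [-5, -20, 45, 0], [0, -20, 45, 0], [0, -30, 38, 0], [0, -40, 25, 0], [0, 0, 0, 0]]]}}

```text
t: 11.65
tcp_pos: [0.3361, -0.5721, 0.1337]
tool_rot: [-0.516, -0.483, 0.517, -0.482]
force: [2.0, -0.4, 0.3]
finger_gap: -0.001
```

Run:
```python
from h import *
todo([.507,-.1,.064])
im=snapshot("top")[:,:,::-1].copy(); cv2.imwrite("pics/top1.png",im)
cv2.imwrite("pics/d.png",cv2.resize(im[160:310,265:425],None,fx=4,fy=4))
cap(im,330,225,378,292,"big")
```

```text
t 11.65 tcp [ 0.3361 -0.5721  0.1337] F [ 1.97 -0.37  0.26] yaxis ang -0.068 x [-0.002 -0.    -1.   ] delta tool mm [  69.2  138.3 -482.8]
big rect [342.  252.5] [22.1 45. ] C [ 0.5133 -0.0923] len 0.112 line x,y -0.0147 -0.0231 ang 0.067 world ang -0.07
```

View pics/d.png

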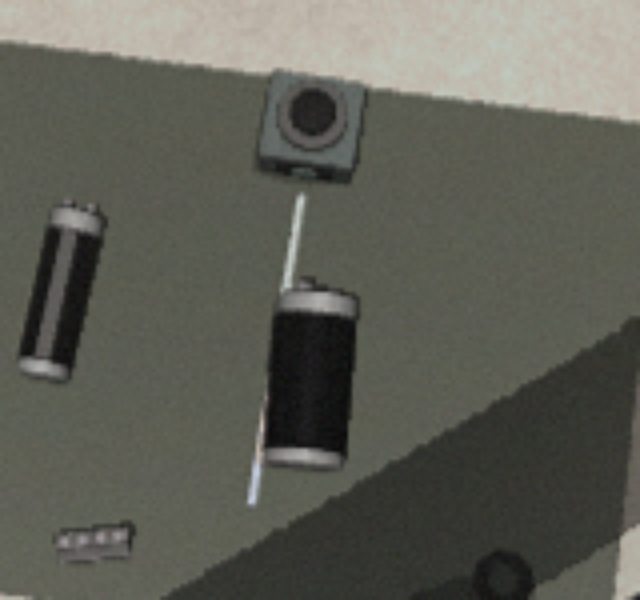

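The crop shows the sleeve at crop x 267–355, so the capacitor is centred near image pixel (342.5,254). The line passes under its left edge. The full mask also picked up line and terminal pixels, so I'll recompute from the dark sleeve alone on the saved picture.

Run:
```python
from h import *
im=cv2.imread("pics/top1.png"); g=im.max(2)
for r in (242,248,254,260,266):
    x=np.where(g[r,325:365]<60)[0]+325; mid=(x.min()+x.max())/2
    C=ray("top",(mid,r),.029)[:2]; print(r,x.min(),x.max(),"y line mm",((C-M)@V*1000).round(1),"x",((C-M)@U*1000).round(1))
```

```text
242 333 353 y line mm -21.6 x 11.2
248 332 353 y line mm -22.7 x -3.8
254 332 352 y line mm -23.8 x -18.7
260 332 352 y line mm -26.1 x -33.4
266 332 351 y line mm -27.2 x -48.3
```

Emit:
{"method": "arm_command", "body": {"series": [[[0, 14, -46, 0], [0, 15, -46, 0], [0, 15, -46, 0], [0, 15, -46, 0], [0, 15, -46, 0], [5, 14, -46, 0], [5, 14, -46, 0], [5, 14, -46, 0], [5, 14, -46, 0], [5, 14, -46, 0]]]}}

```text
t: 12.7
tcp_pos: [0.5134, -0.1153, 0.109]
tool_rot: [0.515, 0.485, -0.515, 0.484]
force: [0.7, -0.1, 0.0]
finger_gap: -0.001
```

Emit:
{"method": "arm_command", "body": {"series": [[[10, 0, -12, 0], [10, 0, -7, 0], [10, 0, -3, 0], [5, 0, 0, 0], [0, 0, 0, 0], [0, 0, 0, 0]]]}}

```text
t: 13.3
tcp_pos: [0.5147, -0.0991, 0.0738]
tool_rot: [-0.516, -0.483, 0.516, -0.483]
force: [0.1, -0.5, -0.3]
finger_gap: -0.002
```

```bash
python3 -c "
from h import *
todo([.5126,-.0987,.054])"
```

```text
t 13.3 tcp [ 0.5147 -0.0991  0.0738] F [ 0.05 -0.49 -0.32] yaxis ang -0.065 x [-0. -0. -1.] delta tool mm [19.8 -2.2 -0.3]
```

Emit:
{"method": "arm_command", "body": {"series": [[[10, 0, 0, 0], [6, 0, 0, 0], [2, 0, 0, 0], [1, 0, 0, 0], [0.7, 0, 0, 0], [0.5, 0, 0, 0], [0, 0, 0, 0], [0, 0, 0, 0]]]}}

```text
t: 14.1
tcp_pos: [0.5148, -0.0978, 0.054]
tool_rot: [0.516, 0.484, -0.515, 0.484]
force: [0.1, 0.0, 2.7]
finger_gap: 0.004
```

Emit:
{"method": "arm_command", "body": {"series": [[[0.3, 0, 0, 0], [0, 0, -2, 0], [0, 0, -4, 0], [0, 0, -5, 0], [0, 0, -5, 0], [0, 0, -4, 0], [0, 0, -3, 0], [0, 0, -1, 0], [0, 0, 0, 0], [0, 0, 0, 0]]]}}

```text
t: 15.1
tcp_pos: [0.5164, -0.0738, 0.0539]
tool_rot: [0.516, 0.484, -0.515, 0.484]
force: [-1.6, 0.3, 6.3]
finger_gap: -0.005
```

Emit:
{"method": "arm_command", "body": {"series": [[[-1, 0, 0, 0], [-4, 0, 0, 0], [-10, 0, 4, 0], [0, 0, 8, 0], [10, 0, 0, 0], [4, 0, 0, 0], [1, 0, 0, 0], [0, 0, 0, 0], [0, 0, 0, 0]]]}}

```text
t: 16.0
tcp_pos: [0.5153, -0.0859, 0.0539]
tool_rot: [-0.515, -0.484, 0.516, -0.484]
force: [-1.2, -0.9, 11.1]
finger_gap: -0.001
```

Emit:
{"method": "arm_command", "body": {"series": [[[-0.7, 0, 0, 0], [0, 0, -2, 0], [0, 0, -4, 0], [0, 0, -5, 0], [0, 0, -4, 0], [0, 0, -4, 0], [0, 0, -3, 0], [0, 0, -1, 0], [0, 0, 0, 0], [0, 0, 0, 0]]]}}

```text
t: 17.0
tcp_pos: [0.5168, -0.0625, 0.0539]
tool_rot: [-0.515, -0.484, 0.516, -0.484]
force: [-0.3, 0.7, 4.8]
finger_gap: 0.001
```

Emit:
{"method": "arm_command", "body": {"series": [[[-1, 0, 0, 0], [-4, 0, 0, 0], [-20, 0, 0, 0], [-30, 0, 30, 0], [-10, -15, 45, 0], [0, -15, 46, 0], [0, -15, 46, 0], [0, -15, 46, 0], [0, -15, 46, 0], [0, -15, 46, 0]]]}}

```text
t: 18.0
tcp_pos: [0.4068, -0.3631, 0.1189]
tool_rot: [0.516, 0.484, -0.516, 0.484]
force: [1.1, 0.3, 0.0]
finger_gap: 0.0
```

Emit:
{"method": "arm_command", "body": {"series": [[[0, -15, 46, 0], [0, -15, 46, 0], [0, -15, 46, 0], [0, -15, 46, 0], [0, 0, 0, 0], [0, 0, 0, 0]]]}}

```text
t: 18.6
tcp_pos: [0.3354, -0.5419, 0.1184]
tool_rot: [0.516, 0.484, -0.516, 0.483]
force: [0.0, 0.5, -0.1]
finger_gap: -0.001
```

Run:
```python
from h import *
todo([.66867,-.091,.09])
im=snapshot("top")[:,:,::-1].copy(); cv2.imwrite("pics/top2.png",im)
cv2.imwrite("pics/e.png",cv2.resize(im[160:310,265:425],None,fx=4,fy=4))
g=im.max(2)
for r in (242,248,254,260,266):
    x=np.where(g[r,315:355]<60)[0]+315; mid=(x.min()+x.max())/2
    C=ray("top",(mid,r),.029)[:2]; print(r,x.min(),x.max(),"y line mm",((C-M)@V*1000).round(1),"x",((C-M)@U*1000).round(1))
cap(im,315,228,357,285,"big")
```

```text
t 18.6 tcp [ 0.3354 -0.5419  0.1184] F [ 0.03  0.5  -0.1 ] yaxis ang -0.066 x [-0.     0.001 -1.   ] delta tool mm [  29.   302.9 -471.8]
242 323 344 y line mm 1.6 x 7.5
248 323 343 y line mm 0.4 x -7.5
254 322 343 y line mm -0.7 x -22.5
260 322 342 y line mm -1.9 x -37.4
266 321 342 y line mm -3.0 x -52.2
big rect [332.7 252.5] [21.4 43.9] C [ 0.5128 -0.0695] len 0.1093 line x,y -0.0183 -0.0005 ang 0.069 world ang -0.068
```

View pics/e.png

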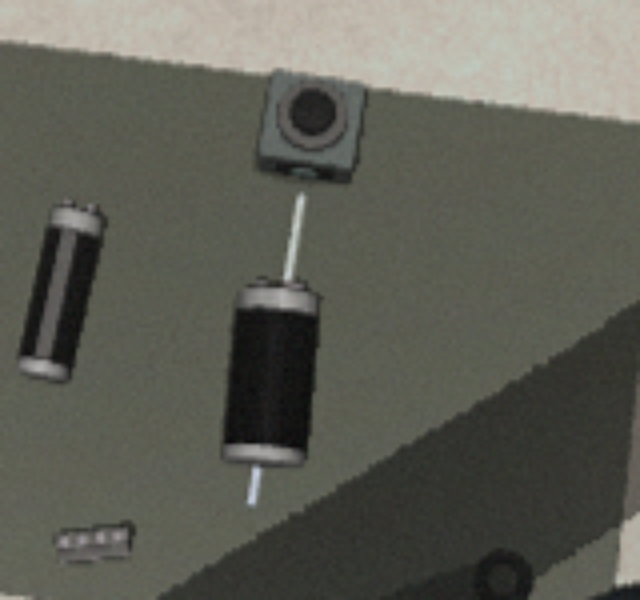

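The capacitor sits on the line (-0.5 mm across, -18 mm along, 0.07 rad), with the line showing at the middle of both ends. Now the button.

Emit:
{"method": "arm_command", "body": {"series": [[[0, 25, -39, 0], [0, 25, -39, 0], [0, 25, -39, 0], [0, 25, -39, 0], [0, 25, -39, 0], [0, 25, -39, 0], [0, 25, -39, 0], [0, 25, -39, 0], [0, 25, -39, 0], [0, 25, -39, 0]]]}}

```text
t: 19.65
tcp_pos: [0.6105, -0.1637, 0.119]
tool_rot: [-0.515, -0.485, 0.515, -0.484]
force: [0.6, -0.3, 0.4]
finger_gap: 0.001
```

Emit:
{"method": "arm_command", "body": {"series": [[[0, 25, -39, 0], [0, 18, -28, 0], [10, 10, -15, 0], [10, 0, 0, 0], [10, 0, 0, 0], [0, 0, 0, 0], [0, 0, 0, 0]]]}}

```text
t: 20.35
tcp_pos: [0.6673, -0.091, 0.0883]
tool_rot: [-0.516, -0.484, 0.517, -0.483]
force: [1.4, -0.9, -0.3]
finger_gap: 0.001
```

```bash
python3 -c "
from h import *
todo([.6685,-.091,.06])"
```

```text
t 20.35 tcp [ 0.6673 -0.091   0.0883] F [ 1.38 -0.9  -0.28] yaxis ang -0.065 x [-0.002  0.    -1.   ] delta tool mm [28.2  1.3 -0.1]
```

Emit:
{"method": "arm_command", "body": {"series": [[[10, 1, 0, 0], [6, 0, 0, 0], [4, 0, 0, 0], [2, 0, 0, 0], [2, 0, 0, 0], [0, 0, 0, 0], [0, 0, 0, 0]]]}}

```text
t: 21.05
tcp_pos: [0.6695, -0.0903, 0.0661]
tool_rot: [-0.515, -0.484, 0.516, -0.484]
force: [-1.7, -2.3, 4.5]
finger_gap: 0.001
```

Emit:
{"method": "arm_command", "body": {"series": [[[1, 0, 0, 0], [1, 0, 0, 0], [0, 0, 0, 0], [0, 0, 0, 0]]]}}

```text
t: 21.45
tcp_pos: [0.6696, -0.0903, 0.0659]
tool_rot: [-0.515, -0.484, 0.516, -0.485]
force: [-5.0, -1.8, 13.5]
finger_gap: 0.001
```

Contact has gone stiff at 66 mm. I'll probe the spring curve on the way up, to tell a bottomed button from a blocked one.

Emit:
{"method": "arm_command", "body": {"series": [[[-3, 0, 0, 0], [0, 0, 0, 0], [0, 0, 0, 0], [0, 0, 0, 0]]]}}

```text
t: 21.85
tcp_pos: [0.6699, -0.09, 0.0664]
tool_rot: [0.516, 0.484, -0.515, 0.484]
force: [-1.3, -2.8, 5.1]
finger_gap: 0.0
```

Emit:
{"method": "arm_command", "body": {"series": [[[-2, 0, 0, 0], [0, 0, 0, 0], [0, 0, 0, 0], [0, 0, 0, 0]]]}}

```text
t: 22.25
tcp_pos: [0.67, -0.0896, 0.0681]
tool_rot: [0.516, 0.484, -0.515, 0.484]
force: [-0.6, -2.2, 3.5]
finger_gap: 0.001
```

Emit:
{"method": "arm_command", "body": {"series": [[[-2, 0, 0, 0], [0, 0, 0, 0], [0, 0, 0, 0], [0, 0, 0, 0]]]}}

```text
t: 22.65
tcp_pos: [0.6699, -0.0894, 0.0701]
tool_rot: [0.516, 0.484, -0.515, 0.484]
force: [-0.1, -1.3, 2.7]
finger_gap: -0.0
```

Emit:
{"method": "arm_command", "body": {"series": [[[-2, 0, 0, 0], [0, 0, 0, 0], [0, 0, 0, 0], [0, 0, 0, 0]]]}}

```text
t: 23.05
tcp_pos: [0.6694, -0.0891, 0.0719]
tool_rot: [0.516, 0.484, -0.516, 0.484]
force: [0.8, 0.6, 1.1]
finger_gap: -0.001
```

The spring curve is clear: 5 N at 66 mm falling to about 1 N at 72 mm. So the button travelled its full 6 mm. Now I'll retreat and check.

Emit:
{"method": "arm_command", "body": {"series": [[[-10, 0, 0, 0], [-20, 0, 0, 0], [-20, 0, 10, 0], [0, -15, 46, 0], [0, -15, 46, 0], [0, -15, 46, 0], [0, -15, 46, 0], [0, -15, 46, 0], [0, -15, 46, 0], [0, -15, 46, 0]]]}}

```text
t: 24.05
tcp_pos: [0.5424, -0.4155, 0.1224]
tool_rot: [0.516, 0.484, -0.516, 0.483]
force: [0.2, -0.7, -0.7]
finger_gap: 0.002
```

Emit:
{"method": "arm_command", "body": {"series": [[[0, -35, 30, 0], [0, -35, 30, 0], [0, -35, 30, 0], [0, -35, 30, 0], [0, -35, 30, 0], [0, -20, 10, 0], [0, 0, 0, 0], [0, 0, 0, 0], [0, 0, 0, 0]]]}}

```text
t: 24.95
tcp_pos: [0.3401, -0.5606, 0.1221]
tool_rot: [0.516, 0.484, -0.515, 0.484]
force: [0.1, 0.6, 0.2]
finger_gap: 0.003
```

Run:
```python
from h import *
todo([.6685,-.091,.06])
im=snapshot("top")[:,:,::-1].copy(); cv2.imwrite("pics/top3.png",im)
cap(im,315,228,357,285,"big")
a=cv2.imread("pics/top2.png"); print("diff reader/mat", np.abs(a[165:300,265:345].astype(int)-im[165:300,265:345]).mean())
cv2.imwrite("pics/f.png",im)
```

```text
t 24.95 tcp [ 0.3401 -0.5606  0.1221] F [0.14 0.58 0.2 ] yaxis ang -0.062 x [ 0.     0.001 -1.   ] delta tool mm [  62.6  298.6 -489. ]
big rect [332.6 252.6] [21.3 43.7] C [ 0.5126 -0.0693] len 0.1087 line x,y -0.0185 -0.0004 ang 0.077 world ang -0.06
diff reader/mat 2.9679938271604938
```

View pics/f.png

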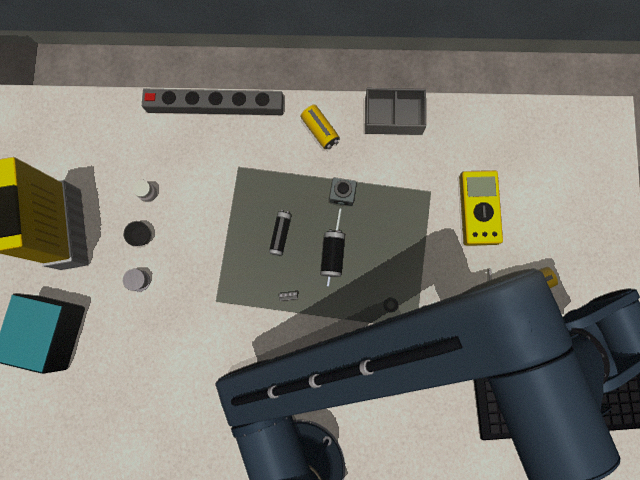

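The final view shows the big capacitor on the line at (333,253) and the button up. The visible bystanders are where they started, and the arm is clear.

```bash
python3 -c "
from station import ticket
print(ticket.sign_off())"
```

```text
the job is handed in; nothing more can be done
None
```

I rolled the thick capacitor onto the white line in five light strokes on its crown, pressed the reader's button fully down, let it go and handed the job in at about 25 s. I never gripped the capacitor, lifted it or reached down beside it.

- **Capacitor:** the last image puts it 0.4 mm off the line across and 18.5 mm from the line's middle along it, turned about 0.07–0.08 rad. The limits are 8 mm, 50 mm and 0.15 rad. One earlier edge-based estimate gave about 0.09 rad, which is still inside.
- **Button:** the force fell from about 5 N at the bottom to about 1 N after 6 mm of upward travel, so it went fully down and sprang back.
- **Other objects:** those visible, including the thin capacitor, looked unmoved in the last picture. The arm hid most of the screwdriver there, so I could not check it directly, but the arm only passed well above it.
- **Press force:** it was a bit high at times, about 6–10 N against the suggested 3–5 N, and 11 N once just before a stroke, when I eased it off. I saw no slipping or other harm from it.

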